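# Find the full jar among the empties

### The arm

A 7-joint arm with a two-finger parallel gripper is mounted at the origin on the work surface; the furniture and walls round the work are solid. World frame = base frame: x ahead of the robot, y to its left, z up, the work surface at z = 0. Lengths are in m, angles in rad, forces in N, time in s.
With the tool pointing down it reaches from about 0.4 to 0.85 m from the base axis. Payload 10.4 kg.
Tool frame: the origin (TCP) lies on the centre line of the jaws, within the pads' length; the fingertips stand 19 mm ahead of it and the grasp point (between the pads) is the TCP; y points along the fingers, x is the direction in which the jaws open and shut, and the axes are right-handed (so a half turn about y gives the same grasp; the last joint's range is limited). The gripper opens to 87 mm and grips with 3 to 60 N. Pads are 19 mm wide; open, the fingers measure 117 mm over their backs; the gripper's body (75 mm by 190 mm) begins 51 mm behind the grasp point.
Start: joints at [-1.156, 0.332, -0.065, 1.46, 0.022, 1.35, -0.088], TCP at [0.265, 0.566, 0.242] pointing down, gripper open.
Joint ranges: [-2.6, 2.6], [-0.5, 2.12], [-1.47, 1.34], [0.16, 2.42], [-1.27, 4.41], [0.06, 2.06], [-2.6, 2.6]. Speed limits (rad/s): [2.22, 2.22, 2.79, 2.79, 3.14, 3.14, 3.14].

### API

Orientations are given as a unit quaternion [x, y, z, w].
In Python, from workcell import r gives the robot as it stands. The module is installed in compiled form; this text tells all that it offers.
- The arm moves only by the tool apply_moves, never from a script. Its argument "deltas" is a list of rows, each a list of 2 entries, a list of its own where there are three numbers: the shift along the tool's x, y, z in m, then the turn, a rotation vector about the tool's x, y, z in rad. A call has 1 to 8 rows; each row shifts and turns the commanded pose from where the row before left it, along the tool's axes as they then stand; what a row does not reach is not made up. A row lasts 1/12 s, in which the tool goes at most 41.7 mm and 7.16 degrees, less where a joint would pass 70% of its speed; a pose out of reach is approached as far as the arm can. A call with a gripper value outside its range is refused whole. "gripper" is the closure, from 0 (fully open) to 1 (shut), set as the call begins (left out, the last holds). The fingers move at their own pace and stop on an object; "force" is the grip in N (left out, the last holds). Time passes only in rows, so rows that do not move let the fingers close. It gives the time, the measured TCP pose, the force and the opening at its end, in the units of the state.
- r.get_state(): the state, without advancing time (a new reading comes with each control period).
- r.get_image(name): name is "side" or "top" or "wrist"; returns the picture (420x560x3 uint8, red, green, blue); there is no depth.
- r.camera_model(name): a dict with "camera_matrix" (3x3 intrinsics, pixels), "extrinsics" (4x4, takes a point from world to camera coordinates); the wrist camera has in their place "hand_eye" (4x4, takes a point from camera to tool coordinates, whose origin is the TCP and whose axes are the tool frame's). Camera axes: x right, y up, looking along -z (the intrinsics and any distortion apply to the point x, -y, -z); pixel columns grow to the right and rows downward; lengths in m; the calibration is good to about 2 mm. The wrist camera is an equidistant fisheye: a pixel r from the principal point sees the ray r / f radians off the axis. A picture is of the moment at which its call begins: read the wrist's pose just before it. camera_model takes no time and is no camera call.
- r.hand_in(): hands the job in, once; it reports no verdict.
The state is a dict: "t": time; "qpos": joint angles; "qvel": joint speeds; "effort": joint torques, N m; "position": TCP position; "tcp_rot": TCP orientation; "contact_force": force on the tool from outside, world axes, zero at the start; "ft_torque": the same for the moment, N m; "grip_width": finger opening in m.
Only numpy, scipy, OpenCV 4.12 (cv2) and the standard library are available. Lean on these libraries where they do the work, as an engineer would, in place of code of your own. Each camera call takes 0.05 s, during which the arm holds its last target. There are 200 camera calls.

### The job

Of the three look-alike white jars with yellow lids that stand together in front of the mixing scale, two are nearly empty and one is still full. Lift them to feel which one is heavy, then set the full jar down upright in the shallow round blue dish on the mixing scale, without dropping it. Leave the empty jars standing upright where they were.

Things in the scene. Friction and masses are not known exactly. Their poses are not given: they have to be found in the camera images.
- jar_a_mid (a point): one of three look-alike closed white jars with yellow screw lids in front of the mixing scale (another jar, far to the left, has no part in this): round, 62 mm across, 78 mm tall with its fixed 58 mm lid. The point is its centre, 39 mm above its underside, z up. Two weigh about 0.14 kg, the full one 0.45 to 0.55 kg; any of the three may be the full one, only weight tells.
- jar_b_mid (a point): one of three look-alike closed white jars with yellow screw lids in front of the mixing scale (another jar, far to the left, has no part in this): round, 62 mm across, 78 mm tall with its fixed 58 mm lid. The point is its centre, 39 mm above its underside, z up. Two weigh about 0.14 kg, the full one 0.45 to 0.55 kg; any of the three may be the full one, only weight tells.
- jar_c_mid (a point): one of three look-alike closed white jars with yellow screw lids in front of the mixing scale (another jar, far to the left, has no part in this): round, 62 mm across, 78 mm tall with its fixed 58 mm lid. The point is its centre, 39 mm above its underside, z up. Two weigh about 0.14 kg, the full one 0.45 to 0.55 kg; any of the three may be the full one, only weight tells.
- dish: shallow round blue dish that stands, fixed, on the white pan of the mixing scale, not always at its middle: 104 mm across the rim, 96 mm inside at the rim and 90 mm at its flat floor, 14 mm high, walls and floor 4 mm thick; origin at the centre of its underside, 42 mm above the bench, z up. The scale's pan is 176 mm across; its display stands on a column up to 420 mm high, 180 mm behind the pan's centre.
Not all that is in view belongs to the job. What is shaped like the part that bears jar_b_mid but pink is not meant.

How it is judged:
On the way, in this order (a step that is already met when the one before it is completed fails the run):
1. a jar is lifted clear of the bench (height (world z) of any of jar_a_mid, jar_b_mid, jar_c_mid above 0.06 m), for 0.2 s.
2. a jar is lowered into the dish in the gripper: still held when it is less than 15 mm above its floor (((horizontal distance between jar_a_mid and dish below 0.025 m and z of jar_a_mid in the frame of dish below 0.058 m and contact force between jar_a and the fingers above 0.5 N) or (horizontal distance between jar_b_mid and dish below 0.025 m and z of jar_b_mid in the frame of dish below 0.058 m and contact force between jar_b and the fingers above 0.5 N) or (horizontal distance between jar_c_mid and dish below 0.025 m and z of jar_c_mid in the frame of dish below 0.058 m and contact force between jar_c and the fingers above 0.5 N))), for 0.04 s.
At the end, for the whole second after the job is handed in: The full jar stands at rest flat on the floor of the dish (the load on the dish is over 3.2 N; an empty jar gives 1.4 N); the two empty jars stand on the bench within 40 mm of where they were; all three are upright within 7 degrees (((horizontal distance between jar_a_mid and dish below 0.02 m and z of jar_a_mid in the frame of dish between 0.037 and 0.049 m and linear speed of jar_a below 0.02 m/s and distance of each of jar_b_mid, jar_c_mid from where it was at the start of the episode below 0.04 m) or (horizontal distance between jar_b_mid and dish below 0.02 m and z of jar_b_mid in the frame of dish between 0.037 and 0.049 m and linear speed of jar_b below 0.02 m/s and distance of each of jar_a_mid, jar_c_mid from where it was at the start of the episode below 0.04 m) or (horizontal distance between jar_c_mid and dish below 0.02 m and z of jar_c_mid in the frame of dish between 0.037 and 0.049 m and linear speed of jar_c below 0.02 m/s and distance of each of jar_a_mid, jar_b_mid from where it was at the start of the episode below 0.04 m)) and contact force between dish and anything else above 3.2 N and angle between each of jar_a_mid, jar_b_mid, jar_c_mid's own z axis and vertical below 0.12 rad); the robot touches nothing.
It also fails if it takes over 64 s, if anything falls off the work surface, if the arm or the gripper's body presses on something with over 40 N, if the wrist force passes 120 N, or if a joint passes its speed limit or range.

## Working session

There is one attempt and no reset: what is moved stays moved. The work goes in short steps, Python scripts to look and compute and a tool call to move; the robot and the scene stay as the last step left them, time stands still between calls to the robot, and variables do not carry over. Pictures are saved under pics/ and viewed, about 8 in all and at most 12, crops included, and the job is handed in when it is done.

Besides the shell and the picture viewer there is one more tool, called in YAML: its name, and indented under it one key for each argument. apply_moves: Moves the arm, as the interface text tells. Its arguments: {"type":"object","properties":{"deltas":{"type":"array"},"gripper":{"type":"number"},"force":{"type":"number"}},"required":["deltas"]}

```bash
mkdir -p pics; python3 - <<'E'
from workcell import r
import cv2,numpy as np
for n in("side","top"):
    im=r.get_image(n); cv2.imwrite(f"pics/{n}0.png",im[:,:,::-1])
    m=r.camera_model(n); print(n,{k:(np.round(v,4).tolist() if hasattr(v,'__len__') else v) for k,v in m.items()})
print(r.camera_model("wrist")); print(r.get_state())
E
```

```text
side {'camera_matrix': [[401.8458, 0.0, 272.694], [0.0, 401.8458, 208.4607], [0.0, 0.0, 1.0]], 'extrinsics': [[0.9996, -0.026, 0.0106, -0.3767], [0.0075, 0.6111, 0.7915, -0.337], [-0.027, -0.7911, 0.6111, -0.5148], [0.0, 0.0, 0.0, 1.0]]}
top {'camera_matrix': [[394.7149, 0.0, 286.2784], [0.0, 394.7149, 211.4213], [0.0, 0.0, 1.0]], 'extrinsics': [[0.0262, -0.9996, -0.0095, 0.4812], [0.9982, 0.0257, 0.0534, -0.3965], [-0.0532, -0.0108, 0.9985, -0.8739], [0.0, 0.0, 0.0, 1.0]]}
{'camera_matrix': array([[325.1922621 ,   0.        , 276.60842841],
       [  0.        , 325.1922621 , 211.42897873],
       [  0.        ,   0.        ,   1.        ]]), 'hand_eye': array([[ 9.99999244e-01, -9.06368708e-04,  8.30849231e-04,
        -1.27433320e-03],
       [ 1.04937266e-03,  2.76955279e-01, -9.60882236e-01,
        -1.42739717e-01],
       [ 6.40805510e-04,  9.60882382e-01,  2.76956021e-01,
         7.52998881e-02],
       [ 0.00000000e+00,  0.00000000e+00,  0.00000000e+00,
         1.00000000e+00]])}
{'t': 0.1, 'qpos': array([-1.15558654,  0.33279783, -0.06469383,  1.46084933,  0.02160385,
        1.34987328, -0.08848422]), 'qvel': array([ 0.00059404, -0.00069599,  0.00084704, -0.00260859,  0.00135021,
        0.00042556,  0.00087582]), 'effort': array([ 2.02581105e-03, -6.24536848e+01,  2.48451205e-02, -3.90716743e+01,
       -6.13552518e-02,  3.65398068e-02,  8.04012507e-05]), 'position': array([0.26484721, 0.56576751, 0.24084405]), 'tcp_rot': array([ 0.59689407,  0.37914063, -0.37985211, -0.59639101]), 'contact_force': array([-0.49680571, -0.46728596,  0.63369859]), 'ft_torque': array([ 0.00392028, -0.01520463, -0.03856557]), 'grip_width': 0.08703753058846354}
```

View pics/top0.png

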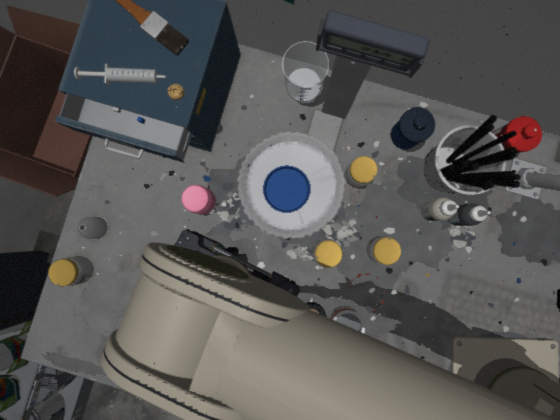

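View pics/side0.png

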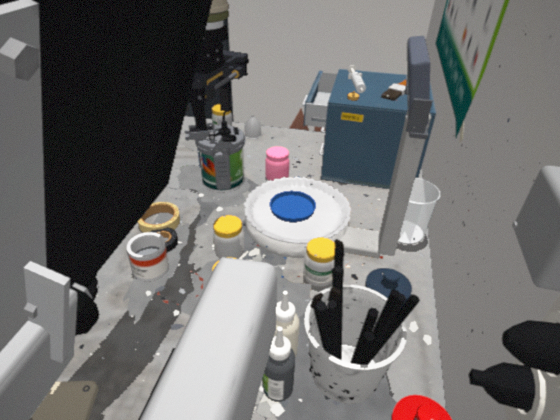

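The top view shows yellow lids at (363,170), (328,253), (386,250) and, far left, (63,272). The blue dish is at (287,190) and the pink jar, not meant, is at (197,200). The column foot is at (325,130). The side view shows the same jars at (322,260), (228,235) and (225,266), the last partly hidden by the arm. The arm could be hiding more, so I'll check that later.

```bash
cat > h.py <<'E'
from workcell import r
import cv2,numpy as np
from scipy.spatial.transform import Rotation as R
def ray(n,px,st=None):
    m=r.camera_model(n);K=m["camera_matrix"];a=(px[0]-K[0,2])/K[0,0];b=(px[1]-K[1,2])/K[1,1]
    if n=="wrist":
        t=np.hypot(a,b);s=np.sinc(t/np.pi);d=np.array([a*s,-b*s,-np.cos(t)])
        H=m["hand_eye"];Rt=R.from_quat(st["tcp_rot"]).as_matrix()
        return st["position"]+Rt@H[:3,3],Rt@H[:3,:3]@d
    E=m["extrinsics"];d=np.array([a,-b,-1.]);return -E[:3,:3].T@E[:3,3],E[:3,:3].T@d
def at(n,px,z,st=None):
    o,d=ray(n,px,st);return o+d*(z-o[2])/d[2]
def blobs(im,lo,hi,amin=60):
    h=cv2.cvtColor(im,cv2.COLOR_RGB2HSV);k=cv2.inRange(h,lo,hi)
    n,l,s,c=cv2.connectedComponentsWithStats(k)
    out=[]
    for i in range(1,n):
        if s[i,4]>amin:
            p=cv2.convexHull(np.argwhere(l==i)[:,::-1].astype(np.float32))
            out.append((s[i,4],s[i,:4].tolist(),cv2.minEnclosingCircle(p)))
    return out
Y=((15,110,90),(35,255,255));B=((100,120,40),(125,255,255))
E
python3 - <<'E'
from h import *
im=cv2.imread("pics/top0.png")[:,:,::-1].copy()
for a,b,c in blobs(im,*Y): print("Y",a,b,np.round(c[0],1),round(c[1],1),at("top",c[0],.078).round(4))
for a,b,c in blobs(im,*B,300): print("B",a,b,np.round(c[0],1),round(c[1],1),at("top",c[0],.056).round(4))
im=cv2.imread("pics/side0.png")[:,:,::-1].copy()
for a,b,c in blobs(im,*Y): 
  p=(b[0]+b[2]/2,b[1]+b[3]/2);print("sY",a,b,at("side",p,.07).round(4))
for a,b,c in blobs(im,*B,300): 
  p=(b[0]+b[2]/2,b[1]+b[3]/2);print("sB",a,b,at("side",p,.053).round(4))
s=r.get_state();print(R.from_quat(s["tcp_rot"]).as_matrix().round(3))
E
```

```text
Y 164 [168, 84, 15, 15] [175.1  91.2] 7.4 [0.6297 0.7332 0.078 ]
Y 562 [350, 156, 27, 27] [363.1 169.1] 13.5 [0.473  0.3324 0.078 ]
Y 588 [373, 238, 28, 27] [386.6 250.5] 13.8 [0.3049 0.2814 0.078 ]
Y 556 [315, 240, 27, 27] [328.3 253.5] 13.6 [0.2955 0.4015 0.078 ]
Y 572 [48, 259, 28, 27] [ 61.6 272.3] 13.7 [0.242  0.9536 0.078 ]
B 1655 [264, 166, 46, 46] [286.4 188.6] 23.0 [0.4305 0.4919 0.056 ]
sY 67 [348, 92, 11, 8] [0.6713 1.0618 0.07  ]
sY 103 [211, 104, 14, 12] [0.2332 0.9516 0.07  ]
sY 159 [341, 112, 22, 10] [0.6368 0.9006 0.07  ]
sY 261 [139, 203, 38, 21] [0.1518 0.442  0.07  ]
sY 514 [214, 215, 28, 23] [0.298  0.3988 0.07  ]
sY 594 [307, 237, 29, 26] [0.4752 0.329  0.07  ]
sB 1058 [270, 191, 45, 31] [0.4322 0.4846 0.053 ]
[[ 0.424 -0.    -0.906]
 [ 0.906 -0.001  0.424]
 [-0.001 -1.    -0.   ]]
```

apply_moves:
  deltas:
    - [[-0.0227,0,-0.0162],[0,0,0]]
    - [[-0.0227,0,-0.0162],[0,0,0]]
    - [[-0.0227,0,-0.0162],[0,0,0]]
    - [[-0.0227,0,-0.0162],[0,0,0]]
    - [[-0.0227,0,-0.0162],[0,0,0]]
    - [[-0.0227,0,-0.0162],[0,0,0]]
    - [[0,0,0],[0,0,0]]
    - [[0,0,0],[0,0,0]]
  gripper: 0

```text
t: 0.77
position: [0.2958, 0.4003, 0.2417]
tcp_rot: [-0.597, -0.379, 0.379, 0.597]
contact_force: [-0.3, 0.7, 0.9]
grip_width: 0.0868
```

```bash
cat >> h.py <<'E'
def to(p,yaw=None):
    "tool-frame shift to world point p from the measured pose"
    s=r.get_state();M=R.from_quat(s["tcp_rot"]).as_matrix()
    print("pos",s["position"].round(4),"x-yaw",np.degrees(np.arctan2(M[1,0],M[0,0])).round(2),"t",s["t"],"w",round(s["grip_width"],4),"F",s["contact_force"].round(2),"tool y",M[:,1].round(3))
    if p is not None: print("shift",(M.T@(np.array(p)-s["position"])).round(4))
E
python3 - <<'E'
from h import *
to([.2955,.4015,.24])
st=r.get_state();w=r.get_image("wrist");t=r.get_image("top");s=r.get_image("side")
out=np.zeros((600,800,3),np.uint8)
out[:300,:400]=cv2.resize(w,(400,300));out[:300,400:]=cv2.resize(t,(400,300))
out[300:,:400]=cv2.resize(s,(400,300));out[300:,400:]=cv2.resize(t[130:295,220:440],(400,300),interpolation=cv2.INTER_CUBIC)
cv2.imwrite("pics/c1.png",out[:,:,::-1])
for a,b,c in blobs(w,*Y): print("wY",a,b,np.round(c[0],1),round(c[1],1),at("wrist",c[0],.078,st).round(4))
for a,b,c in blobs(t,*Y): print("tY",a,b,at("top",c[0],.078).round(4))
for a,b,c in blobs(w,*B,300): print("wB",a,b,np.round(c[0],1),round(c[1],1),at("wrist",c[0],.056,st).round(4))
for p in((320,45),(410,75),(425,45)):print("disp",at("top",p,.41).round(3))
E
```

```text
pos [0.2958 0.4003 0.2417] x-yaw 64.79 t 0.7667 w 0.0868 F [-0.31  0.67  0.88] tool y [ 0.  0. -1.]
shift [0.0009 0.0017 0.0008]
wY 400 [260, 0, 70, 51] [294.2  19.3] 34.9 [0.1449 0.4877 0.078 ]
wY 285 [227, 44, 36, 34] [244.9  60.7] 18.0 [0.1628 0.4287 0.078 ]
wY 84 [436, 56, 7, 28] [439.   69.5] 13.8 [0.2419 0.6045 0.078 ]
wY 2546 [249, 168, 57, 57] [276.9 196.2] 28.8 [0.2932 0.4002 0.078 ]
wY 1229 [153, 225, 52, 43] [178.5 250.5] 25.9 [0.3017 0.2816 0.078 ]
wY 557 [105, 265, 23, 49] [117.  288.9] 24.1 [0.313  0.1821 0.078 ]
wY 552 [426, 265, 23, 49] [436.5 289. ] 24.1 [0.4735 0.5239 0.078 ]
wY 3452 [251, 310, 267, 39] [384.  329.5] 134.3 [0.4959 0.4476 0.078 ]
wY 154 [393, 396, 14, 24] [401.5 407.5] 12.3 [0.6657 0.433  0.078 ]
tY 162 [168, 84, 15, 15] [0.6295 0.7332 0.078 ]
tY 563 [350, 156, 27, 27] [0.4727 0.3323 0.078 ]
tY 118 [319, 240, 14, 20] [0.3023 0.4076 0.078 ]
tY 569 [48, 259, 28, 27] [0.2421 0.9537 0.078 ]
wB 2595 [360, 222, 75, 56] [396.9 249.6] 37.2 [0.4126 0.4963 0.056 ]
disp [0.575 0.45  0.41 ]
disp [0.539 0.336 0.41 ]
disp [0.578 0.317 0.41 ]
```

View pics/c1.png

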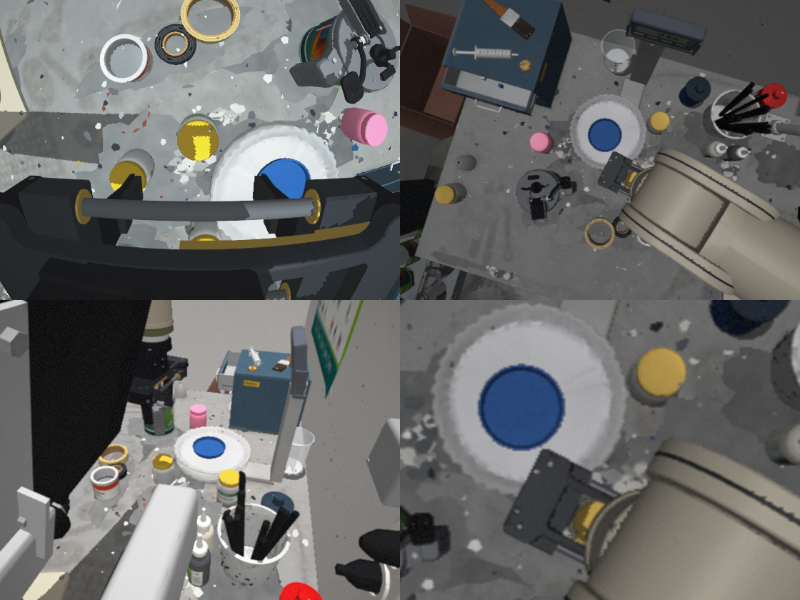

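I count only three yellow-lid jars near the scale, in top-image pixels: A (363,170), B (386,250) and C (328,253). The arm hid no others. The far-left one at (62,272) and the pink jar aren't part of the job. The wrist view agrees with the top view to 2–3 mm, so I'll test C first.

apply_moves:
  deltas:
    - [[0,0.025,0.0014],[0,0,0]]
    - [[0,0.025,0],[0,0,0]]
    - [[0,0.025,0],[0,0,0]]
    - [[0,0.025,0],[0,0,0]]
    - [[0,0.025,0],[0,0,0]]
    - [[0,0.025,0],[0,0,0]]
    - [[0,0.025,0],[0,0,0]]
    - [[0,0.024,0],[0,0,0]]

```text
t: 1.58
position: [0.2933, 0.4029, 0.0409]
tcp_rot: [-0.596, -0.38, 0.38, 0.596]
contact_force: [0.1, 0.1, -0.4]
grip_width: 0.0871
```

apply_moves:
  deltas:
    - [[0,0,0],[0,0,0]]
    - [[0,0,0],[0,0,0]]
    - [[0,0,0],[0,0,0]]
    - [[0,0,0],[0,0,0]]
    - [[0,0,0],[0,0,0]]
    - [[0,0,0],[0,0,0]]
    - [[0,0,0],[0,0,0]]
    - [[0,0,0],[0,0,0]]
  gripper: 1
  force: 25

```text
t: 2.25
position: [0.2944, 0.403, 0.044]
tcp_rot: [-0.596, -0.38, 0.379, 0.597]
contact_force: [-0.8, -1.4, 7.8]
grip_width: 0.0606
```

```bash
python3 -c "
from h import *
to(None)"
```

```text
pos [0.2944 0.403  0.044 ] x-yaw 64.92 t 2.25 w 0.0606 F [-0.82 -1.41  7.75] tool y [ 0.001  0.002 -1.   ]
```

apply_moves:
  deltas:
    - [[0,-0.008,0],[0,0,0]]
    - [[0,-0.008,0],[0,0,0]]
    - [[0,-0.008,0],[0,0,0]]
    - [[0,-0.008,0],[0,0,0]]
    - [[0,0,0],[0,0,0]]
    - [[0,0,0],[0,0,0]]
    - [[0,0,0],[0,0,0]]
    - [[0,0,0],[0,0,0]]

```text
t: 2.92
position: [0.2938, 0.4019, 0.0742]
tcp_rot: [0.597, 0.379, -0.38, -0.597]
contact_force: [0.3, -0.6, -1.4]
grip_width: 0.0608
```

apply_moves:
  deltas:
    - [[0,0,0],[0,0,0]]
    - [[0,0,0],[0,0,0]]
    - [[0,0,0],[0,0,0]]
    - [[0,0,0],[0,0,0]]

```text
t: 3.25
position: [0.294, 0.4021, 0.0744]
tcp_rot: [0.597, 0.379, -0.38, -0.597]
contact_force: [-0.6, 0.4, -2.4]
grip_width: 0.0608
```

```bash
python3 - <<'E'
from h import *
to(None)
im=r.get_image("side")
st=r.get_state();print(st["contact_force"].round(2),st["effort"].round(2),st["ft_torque"].round(3))
w=r.get_image("wrist")
cv2.imwrite("pics/c2.png",np.hstack([cv2.resize(im[150:330,100:340],(480,360)),cv2.resize(w[:,:],(320,240))[:240].copy() if 0 else cv2.copyMakeBorder(cv2.resize(w,(320,240)),0,120,0,0,0)])[:,:,::-1])
E
```

```text
pos [0.294  0.4021 0.0744] x-yaw 64.92 t 3.25 w 0.0608 F [-0.57  0.37 -2.39] tool y [-0. -0. -1.]
[ 0.47 -0.57 -0.9 ] [-0.000e+00 -4.885e+01  4.700e-01 -3.285e+01 -4.000e-02  5.000e-02
  0.000e+00] [-0.029  0.024  0.08 ]
```

View pics/c2.png

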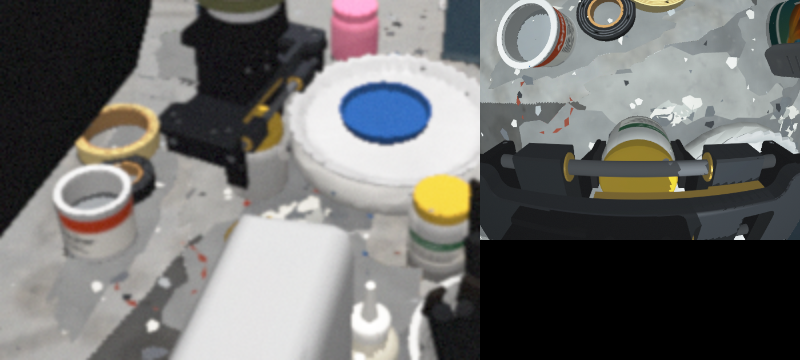

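C is held upright and clear of the bench. I'll average the noisy force reading.

```bash
cat >> h.py <<'E'
def weigh(n=10):
    v=[]
    for i in range(n): r.get_image("top"); v.append(r.get_state()["contact_force"])
    v=np.array(v);print("F mean",v.mean(0).round(2),"sd",v.std(0).round(2))
E
python3 -c "
from h import *
weigh();to(None)"
```

```text
F mean [-0.21  0.1  -1.01] sd [0.38 0.48 0.56]
pos [0.294  0.4022 0.0746] x-yaw 64.92 t 3.85 w 0.0607 F [-0.25  0.2  -1.02] tool y [ 0.  0. -1.]
```

C reads about 1.0 N, so it's empty. I'll put it back.

apply_moves:
  deltas:
    - [[0,0.008,0],[0,0,0]]
    - [[0,0.008,0],[0,0,0]]
    - [[0,0.008,0],[0,0,0]]
    - [[0,0.004,0],[0,0,0]]
    - [[0,0.002,0],[0,0,0]]
    - [[0,0.001,0],[0,0,0]]
    - [[0,0,0],[0,0,0]]
    - [[0,0,0],[0,0,0]]

```text
t: 4.52
position: [0.2937, 0.4018, 0.0439]
tcp_rot: [0.597, 0.379, -0.38, -0.597]
contact_force: [-4.0, -4.6, 10.2]
grip_width: 0.0609
```

apply_moves:
  deltas:
    - [[0,0,0],[0,0,0]]
    - [[0,0,0],[0,0,0]]
    - [[0,0,0],[0,0,0]]
    - [[0,0,0],[0,0,0]]
    - [[0,0,0],[0,0,0]]
    - [[0,0,0],[0,0,0]]
  gripper: 0

```text
t: 5.02
position: [0.294, 0.4022, 0.0435]
tcp_rot: [-0.597, -0.38, 0.379, 0.597]
contact_force: [-0.4, -0.9, -0.2]
grip_width: 0.0856
```

apply_moves:
  deltas:
    - [[0,-0.01,0],[0,0,0]]
    - [[0,-0.02,0],[0,0,0]]
    - [[0,-0.03,0],[0,0,0]]
    - [[0,-0.03,0],[0,0,0]]
    - [[0,-0.03,0],[0,0,0]]
    - [[0,-0.02,0],[0,0,0]]
    - [[0,0,0],[0,0,0]]

```text
t: 5.6
position: [0.2952, 0.404, 0.189]
tcp_rot: [-0.595, -0.382, 0.377, 0.598]
contact_force: [0.2, 0.6, 0.4]
grip_width: 0.0869
```

```bash
python3 - <<'E'
from h import *
to([.3045,.2814,.18])
st=r.get_state();w=r.get_image("wrist")
for a,b,c in blobs(w,*Y,200): print("wY",a,b,np.round(c[0],1),round(c[1],1),at("wrist",c[0],.078,st).round(4))
E
```

```text
pos [0.2952 0.404  0.189 ] x-yaw 64.91 t 5.6 w 0.0869 F [0.21 0.63 0.4 ] tool y [ 0.004  0.007 -1.   ]
shift [-0.1072  0.0082 -0.0604]
wY 353 [252, 0, 82, 42] [292.8   7. ] 40.8 [0.1486 0.4857 0.078 ]
wY 372 [215, 34, 42, 39] [235.4  53.3] 20.9 [0.1649 0.4292 0.078 ]
wY 3593 [239, 179, 68, 68] [272.5 212.9] 34.3 [0.2928 0.4007 0.078 ]
wY 963 [131, 245, 45, 33] [153.  263.5] 25.3 [0.2899 0.2825 0.078 ]
wY 556 [105, 265, 23, 49] [117.  288.9] 24.1 [0.2981 0.2302 0.078 ]
wY 550 [426, 265, 23, 49] [436.5 288.9] 24.1 [0.4317 0.513  0.078 ]
wY 3205 [251, 310, 267, 39] [384.  329.5] 134.3 [0.4502 0.4495 0.078 ]
```

C stands where it was. Next is B.

apply_moves:
  deltas:
    - [[-0.0214,0.001,-0.012],[0,0,0]]
    - [[-0.0214,0,-0.012],[0,0,0]]
    - [[-0.0214,0,-0.012],[0,0,0]]
    - [[-0.0214,0,-0.012],[0,0,0]]
    - [[-0.0214,0,-0.012],[0,0,0]]
    - [[0,0,0],[0,0,0]]
    - [[0,0,0],[0,0,0]]

```text
t: 6.23
position: [0.3029, 0.2788, 0.1822]
tcp_rot: [-0.597, -0.379, 0.379, 0.597]
contact_force: [-0.8, 0.6, 0.6]
grip_width: 0.087
```

```bash
python3 - <<'E'
from h import *
to([.3045,.2814,.042])
st=r.get_state();w=r.get_image("wrist")
cv2.imwrite("pics/c3.png",w[:,:,::-1])
for a,b,c in blobs(w,*Y,200): print("wY",a,b,np.round(c[0],1),round(c[1],1),at("wrist",c[0],.078,st).round(4))
E
```

```text
pos [0.3029 0.2788 0.1822] x-yaw 64.81 t 6.2333 w 0.087 F [-0.79  0.61  0.58] tool y [-0. -0. -1.]
shift [ 0.0031  0.1402 -0.0004]
wY 3591 [374, 111, 66, 70] [406.3 145.5] 34.7 [0.2929 0.396  0.078 ]
wY 3775 [244, 181, 70, 69] [278.1 215.1] 35.1 [0.3018 0.279  0.078 ]
wY 556 [105, 265, 23, 49] [117.  288.9] 24.1 [0.3035 0.1088 0.078 ]
wY 553 [426, 265, 23, 49] [436.5 289. ] 24.1 [0.4327 0.3843 0.078 ]
wY 3313 [251, 310, 267, 39] [384.  329.5] 134.3 [0.4507 0.3229 0.078 ]
```

View pics/c3.png

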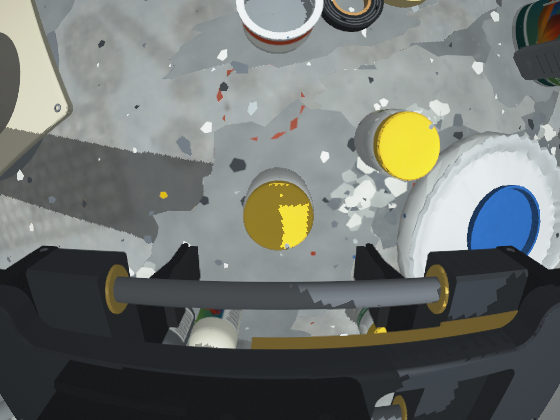

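The wrist view shows B's lid at (278,215), midway between the fingers, with C standing at (406,145). Two bottles show at (180,325) and (215,325), so I'll check the clearance to them.

```bash
python3 - <<'E'
from h import *
s=r.get_state();M=R.from_quat(s["tcp_rot"]).as_matrix()
for n,p in(("b1",(441,209)),("b2",(475,215))):
  for z in(.09,.13):
    q=at("top",p,z);print(n,z,q.round(3),(M.T@(q-np.array([.303,.28,0])))[[0,2]].round(3))
E
```

```text
b1 0.09 [0.393 0.174 0.09 ] [-0.057 -0.126]
b1 0.13 [0.39 0.19 0.13] [-0.045 -0.117]
b2 0.09 [0.382 0.105 0.09 ] [-0.124 -0.146]
b2 0.13 [0.38  0.124 0.13 ] [-0.109 -0.136]
```

apply_moves:
  deltas:
    - [[0.001,0.02,0],[0,0,0]]
    - [[0,0.02,0],[0,0,0]]
    - [[0,0.02,0],[0,0,0]]
    - [[0,0.02,0],[0,0,0]]
    - [[0,0.02,0],[0,0,0]]
    - [[0,0.02,0],[0,0,0]]
    - [[0,0.019,0],[0,0,0]]
    - [[0,0,0],[0,0,0]]

```text
t: 6.95
position: [0.3015, 0.2799, 0.0404]
tcp_rot: [0.597, 0.378, -0.382, -0.596]
contact_force: [-0.8, -1.0, -0.3]
grip_width: 0.0872
```

apply_moves:
  deltas:
    - [[0,0,0],[0,0,0]]
    - [[0,0,0],[0,0,0]]
    - [[0,0,0],[0,0,0]]
    - [[0,0,0],[0,0,0]]
    - [[0,0,0],[0,0,0]]
    - [[0,0,0],[0,0,0]]
    - [[0,0,0],[0,0,0]]
    - [[0,0,0],[0,0,0]]
  gripper: 1
  force: 25

```text
t: 7.62
position: [0.3037, 0.2811, 0.0443]
tcp_rot: [-0.596, -0.38, 0.379, 0.597]
contact_force: [-0.9, -1.3, 7.7]
grip_width: 0.0614
```

apply_moves:
  deltas:
    - [[0,-0.008,0],[0,0,0]]
    - [[0,-0.008,0],[0,0,0]]
    - [[0,-0.008,0],[0,0,0]]
    - [[0,-0.008,0],[0,0,0]]
    - [[0,0,0],[0,0,0]]
    - [[0,0,0],[0,0,0]]

```text
t: 8.12
position: [0.3037, 0.281, 0.0762]
tcp_rot: [-0.596, -0.38, 0.379, 0.597]
contact_force: [-0.4, -0.8, -1.7]
grip_width: 0.0613
```

```bash
python3 -c "
from h import *
weigh();to(None)"
```

```text
F mean [-0.11 -0.2  -1.51] sd [0.57 0.54 0.35]
pos [0.3033 0.2806 0.0754] x-yaw 64.92 t 8.6167 w 0.0611 F [ 0.39 -1.29 -1.3 ] tool y [-0. -0. -1.]
```

B reads about 1.5 N, so it's empty too. That leaves A as the full one, and I'll weigh it when I lift it. First I'll put B back.

apply_moves:
  deltas:
    - [[0,0.008,0],[0,0,0]]
    - [[0,0.008,0],[0,0,0]]
    - [[0,0.008,0],[0,0,0]]
    - [[0,0.004,0],[0,0,0]]
    - [[0,0.002,0],[0,0,0]]
    - [[0,0.001,0],[0,0,0]]
    - [[0,0,0],[0,0,0]]
    - [[0,0,0],[0,0,0]]

```text
t: 9.28
position: [0.3035, 0.2808, 0.0445]
tcp_rot: [-0.597, -0.38, 0.379, 0.597]
contact_force: [-0.4, 0.1, -1.2]
grip_width: 0.061
```

apply_moves:
  deltas:
    - [[0,0,0],[0,0,0]]
    - [[0,0,0],[0,0,0]]
    - [[0,0,0],[0,0,0]]
    - [[0,0,0],[0,0,0]]
    - [[0,0,0],[0,0,0]]
    - [[0,0,0],[0,0,0]]
  gripper: 0

```text
t: 9.78
position: [0.3034, 0.2807, 0.0446]
tcp_rot: [-0.597, -0.38, 0.379, 0.597]
contact_force: [0.4, -0.1, 0.2]
grip_width: 0.086
```

apply_moves:
  deltas:
    - [[0,-0.01,0],[0,0,0]]
    - [[0,-0.02,0],[0,0,0]]
    - [[0,-0.03,0],[0,0,0]]
    - [[0,-0.03,0],[0,0,0]]
    - [[0,-0.03,0],[0,0,0]]
    - [[0,-0.02,0],[0,0,0]]
    - [[0,0,0],[0,0,0]]

```text
t: 10.37
position: [0.3048, 0.2823, 0.1887]
tcp_rot: [-0.596, -0.382, 0.377, 0.597]
contact_force: [0.6, 0.7, -0.5]
grip_width: 0.0869
```

```bash
python3 - <<'E'
from h import *
to([.47,.332,.19])
s=r.get_state();M=R.from_quat(s["tcp_rot"]).as_matrix()
for z in (.3,.36,.42):
  for p in((320,45),(410,75),(425,45)):
    q=at("top",p,z);print(z,q.round(3),(M.T@(q-np.array([.472,.332,0])))[[0,2]].round(3))
im=r.get_image("side");cv2.imwrite("pics/c4.png",cv2.resize(im[20:300,180:500],(640,560))[:,:,::-1])
E
```

```text
pos [0.3048 0.2823 0.1887] x-yaw 64.91 t 10.3667 w 0.0869 F [ 0.56  0.72 -0.45] tool y [ 0.004  0.005 -1.   ]
shift [ 0.1151 -0.0003 -0.1285]
0.3 [0.628 0.443 0.3  ] [ 0.169 -0.095]
0.3 [0.584 0.303 0.3  ] [ 0.023 -0.114]
0.3 [0.632 0.28  0.3  ] [ 0.023 -0.167]
0.36 [0.599 0.447 0.36 ] [ 0.16  -0.067]
0.36 [0.559 0.321 0.36 ] [ 0.029 -0.084]
0.36 [0.602 0.301 0.36 ] [ 0.029 -0.132]
0.42 [0.57  0.451 0.42 ] [ 0.152 -0.039]
0.42 [0.534 0.339 0.42 ] [ 0.036 -0.054]
0.42 [0.573 0.321 0.42 ] [ 0.035 -0.097]
```

View pics/c4.png

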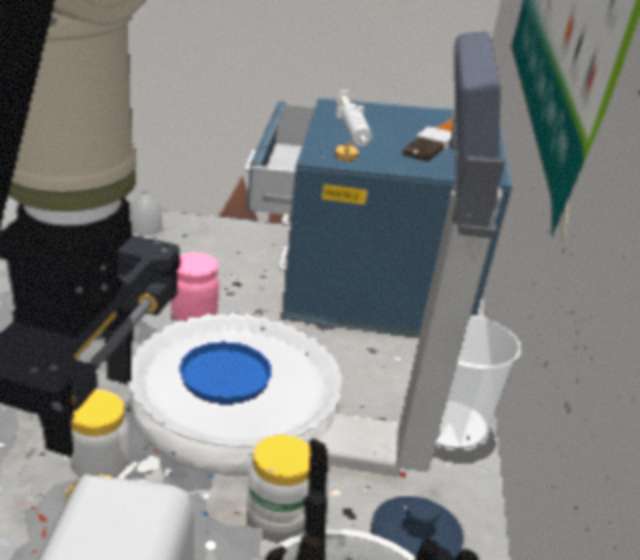

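The side view shows the display post behind and to the right of A, and the brush can next to A. I need the brush handle positions before choosing the jaw yaw.

```bash
python3 - <<'E'
import cv2,numpy as np
t=cv2.imread("pics/top0.png")[100:230,330:560];s=cv2.imread("pics/side0.png")[215:420,270:450]
o=np.zeros((600,800,3),np.uint8)
a=cv2.resize(t,None,fx=2,fy=2,interpolation=2);b=cv2.resize(s,None,fx=1.9,fy=2.9,interpolation=2)
o[:260,:460]=a;o[:b.shape[0],460:460+b.shape[1]]=b
cv2.imwrite("pics/c5.png",o)
E
```

```text
Traceback (most recent call last):
ValueError: could not broadcast input array from shape (594,342,3) into shape (594,340,3)
```

```bash
python3 - <<'E'
import cv2,numpy as np
t=cv2.imread("pics/top0.png")[100:230,330:560];s=cv2.imread("pics/side0.png")[215:415,270:440]
o=np.zeros((600,800,3),np.uint8)
o[:260,:460]=cv2.resize(t,(460,260),interpolation=2);o[:400,460:]=cv2.resize(s,(340,400),interpolation=2)
cv2.imwrite("pics/c5.png",o)
E
```

```text
(no output)
```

View pics/c5.png

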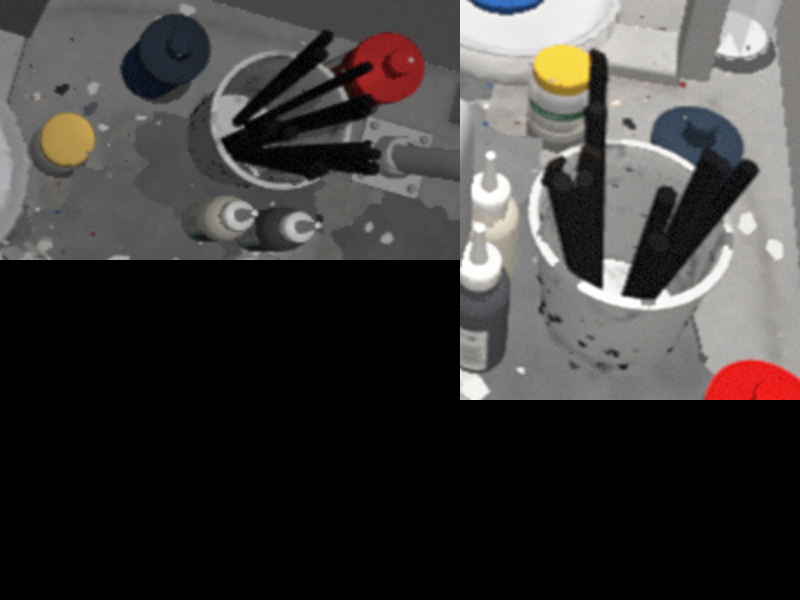

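```bash
python3 - <<'E'
from h import *
M=R.from_euler('z',64.9,degrees=True).as_matrix()
def tri(a,b):
    o1,d1=ray("top",a);o2,d2=ray("side",b);d1/=np.linalg.norm(d1);d2/=np.linalg.norm(d2)
    s=np.linalg.lstsq(np.c_[d1,-d2],o2-o1,rcond=None)[0];p,q=o1+s[0]*d1,o2+s[1]*d2
    return ((p+q)/2).round(3),round(np.linalg.norm(p-q),3)
S=[(339,242),(318,298),(372,312),(396,295),(415,300)]
for a in((495,119),(515,135),(516,152),(517,175)):
    for b in S:
        p,g=tri(a,b)
        if g<.03: print("tip",a,b,p,g)
print("rim L",tri((436,150),(309,320)));
for z in(.1,.14): print("rim centre",at("top",(470,160),z).round(3),"left",at("top",(436,145),z).round(3), "side",at("side",(355,320),z).round(3))
for p in((437,205),(447,207)):print("b1",at("top",p,.12).round(3))
print("post base L,R",at("side",(378,248),0.02).round(3),at("side",(396,252),.02).round(3),"disp low side",tri((412,75),(408,126)),tri((320,45),(408,126)))
E
```

```text
tip (495, 119) (396, 295) [0.542 0.119 0.192] 0.017
tip (495, 119) (415, 300) [0.555 0.114 0.187] 0.004
tip (515, 135) (372, 312) [0.508 0.088 0.2  ] 0.025
tip (515, 135) (396, 295) [0.519 0.096 0.219] 0.006
tip (515, 135) (415, 300) [0.53  0.09  0.215] 0.026
tip (516, 152) (339, 242) [0.463 0.129 0.275] 0.02
tip (516, 152) (372, 312) [0.492 0.085 0.202] 0.004
tip (517, 175) (339, 242) [0.445 0.125 0.276] 0.016
tip (517, 175) (318, 298) [0.438 0.094 0.219] 0.016
rim L (array([0.477, 0.179, 0.074]), np.float64(0.081))
rim centre [0.493 0.12  0.1  ] left [0.522 0.189 0.1  ] side [0.5  0.15 0.1 ]
rim centre [0.485 0.138 0.14 ] left [0.513 0.204 0.14 ] side [0.489 0.12  0.14 ]
b1 [0.398 0.194 0.12 ]
b1 [0.395 0.174 0.12 ]
post base L,R [0.603 0.386 0.02 ] [0.637 0.373 0.02 ] disp low side (array([0.573, 0.309, 0.33 ]), np.float64(0.003)) (array([0.635, 0.442, 0.268]), np.float64(0.016))
```

The handles lean away from A, with the nearest tip about 0.2 m off. The display's near edge is about 0.10 m from A's axis, so keeping this yaw clears both.

apply_moves:
  deltas:
    - [[0.0164,0,-0.0184],[0,0,0]]
    - [[0.0164,0,-0.0184],[0,0,0]]
    - [[0.0164,0,-0.0184],[0,0,0]]
    - [[0.0164,0,-0.0184],[0,0,0]]
    - [[0.0164,0,-0.0184],[0,0,0]]
    - [[0.0164,0,-0.0184],[0,0,0]]
    - [[0.0164,0,-0.0184],[0,0,0]]
    - [[0,0,0],[0,0,0]]

```text
t: 11.08
position: [0.4717, 0.3298, 0.1826]
tcp_rot: [0.598, 0.379, -0.379, -0.596]
contact_force: [-0.7, -0.1, -0.1]
grip_width: 0.087
```

```bash
python3 - <<'E'
from h import *
to([.472,.332,.042])
st=r.get_state();w=r.get_image("wrist");s=r.get_image("side")
cv2.imwrite("pics/c6.png",np.hstack([cv2.resize(w,(400,300)),cv2.resize(s,(400,300))])[:,:,::-1])
for a,b,c in blobs(w,*Y,200): print("wY",a,b,np.round(c[0],1),round(c[1],1),at("wrist",c[0],.078,st).round(4))
for a,b,c in blobs(w,*B,300): print("wB",a,b,np.round(c[0],1),round(c[1],1),at("wrist",c[0],.056,st).round(4))
E
```

```text
pos [0.4717 0.3298 0.1826] x-yaw 64.81 t 11.0833 w 0.087 F [-0.65 -0.07 -0.08] tool y [ 0.    -0.002 -1.   ]
shift [0.0024 0.1405 0.0008]
wY 759 [233, 0, 62, 17] [263.5   0. ] 30.5 [0.3119 0.392  0.078 ]
wY 3450 [103, 28, 67, 68] [135.2  62. ] 34.8 [0.3076 0.2807 0.078 ]
wY 3784 [244, 181, 71, 69] [279.2 215.3] 35.3 [0.4712 0.3305 0.078 ]
wY 514 [105, 265, 23, 48] [115.5 288.5] 23.8 [0.4715 0.1578 0.078 ]
wY 518 [427, 265, 22, 48] [437.5 288.5] 23.8 [0.6017 0.4363 0.078 ]
wY 3124 [251, 311, 267, 38] [384.  329.5] 134.3 [0.6198 0.3737 0.078 ]
wB 9104 [370, 36, 103, 114] [421.   92.5] 57.5 [0.4291 0.4862 0.056 ]
wB 782 [195, 309, 63, 27] [226.9 321.8] 31.9 [0.5567 0.2326 0.056 ]
```

View pics/c6.png

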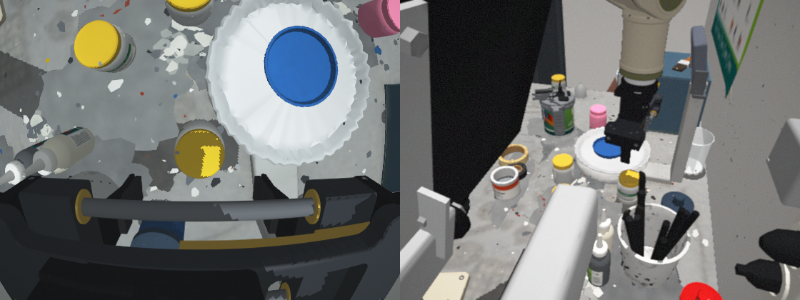

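A is centred in the wrist view, at (199,150) in the half-size picture. The wrist clears the display, so I'll go down.

apply_moves:
  deltas:
    - [[0.001,0.02,0],[0,0,0]]
    - [[0,0.02,0],[0,0,0]]
    - [[0,0.02,0],[0,0,0]]
    - [[0,0.02,0],[0,0,0]]
    - [[0,0,0],[0,0,0]]

```text
t: 11.6
position: [0.4661, 0.3293, 0.1004]
tcp_rot: [0.597, 0.377, -0.382, -0.596]
contact_force: [-1.0, -0.2, -1.1]
grip_width: 0.087
```

apply_moves:
  deltas:
    - [[0,0.02,0],[0,0,0]]
    - [[0,0.02,0],[0,0,0]]
    - [[0,0.019,0],[0,0,0]]
    - [[0,0,0],[0,0,0]]

```text
t: 11.93
position: [0.4668, 0.3298, 0.043]
tcp_rot: [0.597, 0.378, -0.381, -0.596]
contact_force: [-1.4, -0.9, -0.1]
grip_width: 0.087
```

apply_moves:
  deltas:
    - [[0,0,0],[0,0,0]]
    - [[0,0,0],[0,0,0]]
    - [[0,0,0],[0,0,0]]
    - [[0,0,0],[0,0,0]]
    - [[0,0,0],[0,0,0]]
    - [[0,0,0],[0,0,0]]
    - [[0,0,0],[0,0,0]]
    - [[0,0,0],[0,0,0]]
  gripper: 1
  force: 40

```text
t: 12.6
position: [0.4697, 0.3317, 0.0467]
tcp_rot: [-0.596, -0.38, 0.379, 0.597]
contact_force: [0.1, 0.1, 6.0]
grip_width: 0.0615
```

apply_moves:
  deltas:
    - [[0,-0.008,0],[0,0,0]]
    - [[0,-0.008,0],[0,0,0]]
    - [[0,-0.008,0],[0,0,0]]
    - [[0,-0.008,0],[0,0,0]]
    - [[0,0,0],[0,0,0]]
    - [[0,0,0],[0,0,0]]

```text
t: 13.1
position: [0.4694, 0.3311, 0.0781]
tcp_rot: [-0.597, -0.38, 0.379, 0.597]
contact_force: [-0.7, -0.2, -4.5]
grip_width: 0.0613
```

```bash
python3 -c "
from h import *
weigh();to([.4305,.490,.16])"
```

```text
F mean [ 0.26 -0.29 -5.39] sd [0.47 0.6  0.27]
pos [0.4691 0.3309 0.0774] x-yaw 64.92 t 13.6 w 0.0615 F [-0.16 -0.93 -5.17] tool y [-0. -0. -1.]
shift [ 0.1277 -0.0826  0.1024]
```

A reads 5.4 N, so it's the full jar, held at 61 mm. I'll raise it and carry it over the dish.

apply_moves:
  deltas:
    - [[0,-0.02,0],[0,0,0]]
    - [[0,-0.021,0],[0,0,0]]
    - [[0,-0.021,0],[0,0,0]]
    - [[0,-0.021,0],[0,0,0]]
    - [[0,0,0],[0,0,0]]

```text
t: 14.02
position: [0.4709, 0.3322, 0.1649]
tcp_rot: [-0.596, -0.382, 0.377, 0.597]
contact_force: [2.0, 1.3, -4.4]
grip_width: 0.0617
```

apply_moves:
  deltas:
    - [[0.016,0,0.0128],[0,0,0]]
    - [[0.016,0,0.0128],[0,0,0]]
    - [[0.016,0,0.0128],[0,0,0]]
    - [[0.016,0,0.0128],[0,0,0]]
    - [[0.016,0,0.0128],[0,0,0]]
    - [[0.016,0,0.0128],[0,0,0]]
    - [[0.016,0,0.0128],[0,0,0]]
    - [[0.0157,0,0.0128],[0,0,0]]

```text
t: 14.68
position: [0.4299, 0.4906, 0.1589]
tcp_rot: [0.597, 0.379, -0.38, -0.596]
contact_force: [-0.4, 0.0, -5.3]
grip_width: 0.0617
```

apply_moves:
  deltas:
    - [[0,0,0],[0,0,0]]
    - [[0,0,0],[0,0,0]]

```text
t: 14.85
position: [0.4292, 0.4909, 0.1587]
tcp_rot: [0.596, 0.38, -0.381, -0.596]
contact_force: [0.5, 0.1, -6.4]
grip_width: 0.0616
```

```bash
python3 - <<'E'
from h import *
to([.4305,.489,.105])
st=r.get_state();w=r.get_image("wrist");s=r.get_image("side")
cv2.imwrite("pics/c7.png",np.hstack([cv2.resize(w,(400,300)),cv2.resize(s[140:290,200:400],(400,300))])[:,:,::-1])
for a,b,c in blobs(w,*Y,1500): print("wY",a,b,np.round(c[0],1),round(c[1],1),at("wrist",c[0],st["position"][2]+.031,st).round(4))
E
```

```text
pos [0.4292 0.4909 0.1587] x-yaw 65.05 t 14.85 w 0.0616 F [ 0.53  0.11 -6.41] tool y [-0.002 -0.001 -1.   ]
shift [-0.0011  0.0537 -0.0021]
wY 3790 [68, 83, 67, 74] [100.  119.8] 36.9 [0.3291 0.4628 0.1897]
wY 2094 [0, 166, 42, 61] [ 18. 196.] 30.3 [0.3338 0.4047 0.1897]
wY 3042 [219, 246, 116, 36] [276.5 279. ] 57.5 [0.4142 0.4964 0.1897]
wY 7112 [200, 309, 299, 40] [349.  336.5] 149.3 [0.4541 0.5126 0.1897]
```

View pics/c7.png

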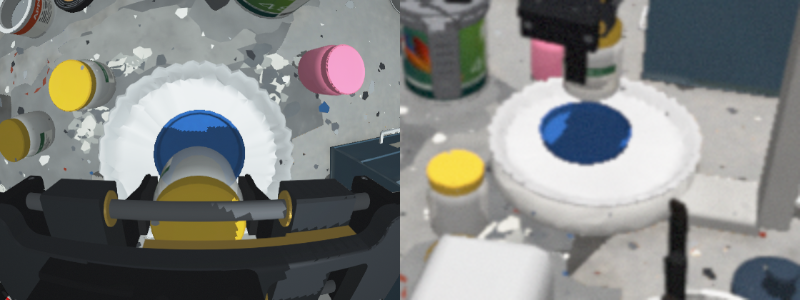

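The jar hangs upright over the dish and is centred left to right. I'll check the fore-aft fit from the visible rim arc.

```bash
python3 - <<'E'
from h import *
from scipy.optimize import least_squares
st=r.get_state();w=r.get_image("wrist");h=cv2.cvtColor(w,cv2.COLOR_RGB2HSV)
k=cv2.inRange(h,*B);k[:,:200]=0;k[:,360:]=0;k[250:]=0
P=[]
for u in range(222,338,4):
    v=np.flatnonzero(k[:,u])
    if len(v): P.append(at("wrist",(u,v[0]),.056,st)[:2])
P=np.array(P)
f=least_squares(lambda c:np.hypot(*(P-c[:2]).T)-c[2],[.43,.49,.05],loss="soft_l1",f_scale=.002);print(f.x.round(4),len(P))
for R0 in(.048,.052):
    g=least_squares(lambda c:np.hypot(*(P-c[:2]).T)-R0,[.43,.49],loss="soft_l1",f_scale=.002);print(R0,g.x.round(4))
to([*g.x,.105])
E
```

```text
[0.4297 0.4907 0.0505] 29
0.048 [0.4271 0.4918]
0.052 [0.4314 0.49  ]
pos [0.4311 0.4888 0.1598] x-yaw 64.84 t 15.0 w 0.0613 F [ 0.14 -0.41 -4.65] tool y [-0.    -0.001 -1.   ]
shift [0.0013 0.0548 0.0003]
```

The dish fits at (0.430, 0.491) with a radius of 50.5 mm, as it should be. I'll lower in steps.

apply_moves:
  deltas:
    - [[0.0015,0.015,0.001],[0,0,0]]
    - [[0,0.015,0],[0,0,0]]
    - [[0,0.012,0],[0,0,0]]
    - [[0,0.01,0],[0,0,0]]
    - [[0,0,0],[0,0,0]]
    - [[0,0,0],[0,0,0]]

```text
t: 15.5
position: [0.4303, 0.4913, 0.1082]
tcp_rot: [0.597, 0.379, -0.38, -0.597]
contact_force: [0.0, 0.7, -5.4]
grip_width: 0.0617
```

apply_moves:
  deltas:
    - [[0,0.004,0],[0,0,0]]
    - [[0,0.004,0],[0,0,0]]
    - [[0,0.003,0],[0,0,0]]
    - [[0,0,0],[0,0,0]]
    - [[0,0,0],[0,0,0]]

```text
t: 15.92
position: [0.4302, 0.4918, 0.0975]
tcp_rot: [-0.597, -0.379, 0.38, 0.597]
contact_force: [-0.3, -0.6, -5.7]
grip_width: 0.0617
```

```bash
python3 -c "
from h import *
weigh(4);to([.430,.491,.0927])"
```

```text
F mean [ 0.2   0.03 -5.01] sd [0.13 0.35 0.12]
pos [0.4303 0.4919 0.0978] x-yaw 64.92 t 16.1167 w 0.0615 F [ 0.15  0.16 -5.12] tool y [ 0.  0. -1.]
shift [-0.001   0.0051 -0.0001]
```

Still fully held, about 5 mm above the floor. I'll lower it in small steps until it touches.

apply_moves:
  deltas:
    - [[0,0.0015,0],[0,0,0]]
    - [[0,0.0015,0],[0,0,0]]
    - [[0,0.001,0],[0,0,0]]
    - [[0,0,0],[0,0,0]]
    - [[0,0,0],[0,0,0]]

```text
t: 16.53
position: [0.4302, 0.4918, 0.0935]
tcp_rot: [-0.597, -0.379, 0.38, 0.597]
contact_force: [0.8, 0.2, -5.8]
grip_width: 0.0621
```

apply_moves:
  deltas:
    - [[0,0.001,0],[0,0,0]]
    - [[0,0,0],[0,0,0]]
    - [[0,0,0],[0,0,0]]

```text
t: 16.78
position: [0.4303, 0.4919, 0.0933]
tcp_rot: [-0.597, -0.38, 0.379, 0.597]
contact_force: [-2.9, -4.2, 4.7]
grip_width: 0.0616
```

```bash
python3 -c "
from h import *
weigh(4);to([.430,.491,.0927])"
```

```text
F mean [-3.71 -4.31  5.52] sd [0.25 0.26 0.56]
pos [0.4303 0.4919 0.0933] x-yaw 64.92 t 16.9833 w 0.062 F [-3.89 -4.6   6.21] tool y [ 0.  0. -1.]
shift [-0.0009  0.0006 -0.0001]
```

It's touching the floor, so I'll release and withdraw.

apply_moves:
  deltas:
    - [[0,0,0],[0,0,0]]
    - [[0,0,0],[0,0,0]]
    - [[0,0,0],[0,0,0]]
    - [[0,0,0],[0,0,0]]
    - [[0,0,0],[0,0,0]]
    - [[0,0,0],[0,0,0]]
  gripper: 0

```text
t: 17.48
position: [0.4303, 0.4919, 0.0926]
tcp_rot: [-0.597, -0.38, 0.379, 0.597]
contact_force: [-0.3, 0.7, -0.4]
grip_width: 0.0858
```

apply_moves:
  deltas:
    - [[0,-0.01,0],[0,0,0]]
    - [[0,-0.02,0],[0,0,0]]
    - [[0,-0.03,0],[0,0,0]]
    - [[0,-0.03,0],[0,0,0]]
    - [[0,-0.03,0],[0,0,0]]
    - [[0,0,0.02],[0,0,0]]
    - [[0,0,0.03],[0,0,0]]
    - [[0,0,0.03],[0,0,0]]

```text
t: 18.15
position: [0.358, 0.5258, 0.2142]
tcp_rot: [-0.597, -0.38, 0.378, 0.597]
contact_force: [-0.3, 0.5, -0.5]
grip_width: 0.087
```

apply_moves:
  deltas:
    - [[0,0,0.03],[0,0,0]]
    - [[0,0,0.03],[0,0,0]]
    - [[0,0,0.02],[0,0,0]]
    - [[0,0,0],[0,0,0]]
    - [[0,0,0],[0,0,0]]

```text
t: 18.57
position: [0.284, 0.5604, 0.2134]
tcp_rot: [-0.596, -0.38, 0.38, 0.596]
contact_force: [0.2, 0.2, 0.4]
grip_width: 0.0869
```

```bash
python3 - <<'E'
from h import *
to(None)
t=r.get_image("top");s=r.get_image("side")
for a,b,c in blobs(t,*Y): print("Y",a,b,at("top",c[0],.078).round(4),at("top",c[0],.124).round(4))
cv2.imwrite("pics/c8.png",np.hstack([cv2.resize(t,(400,300)),cv2.resize(s[140:290,170:370],(400,300))])[:,:,::-1])
E
```

```text
pos [0.284  0.5604 0.2134] x-yaw 65.07 t 18.5667 w 0.0869 F [0.21 0.21 0.38] tool y [ 0.     0.001 -1.   ]
Y 162 [168, 84, 15, 15] [0.6295 0.7332 0.078 ] [0.6131 0.7191 0.124 ]
Y 619 [273, 170, 29, 28] [0.4389 0.4906 0.078 ] [0.4332 0.4901 0.124 ]
Y 589 [373, 237, 28, 28] [0.3049 0.2816 0.078 ] [0.3067 0.2928 0.124 ]
Y 448 [315, 240, 27, 25] [0.2959 0.4015 0.078 ] [0.2982 0.406  0.124 ]
Y 569 [48, 259, 28, 27] [0.242  0.9538 0.078 ] [0.2474 0.9273 0.124 ]
```

View pics/c8.png

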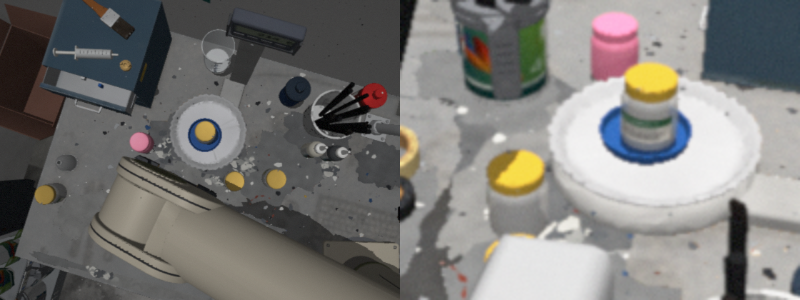

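The full jar stands upright in the dish, about 3 mm off centre by the top camera. The empty jars are within 1 mm of their first measured positions, and the robot is clear.

```bash
python3 -c "
from workcell import r
print(r.hand_in())"
```

```text
the job is handed in; nothing more can be done
None
```

The full jar is standing in the blue dish on the mixing scale, and the job is handed in. I lifted all three jars: the one beside the pan weighed about 5.4 N, while the other two read about 1.0 N and 1.5 N and went back where they were.

- **Full jar:** the last pictures show it upright in the dish, about 3 mm from the dish centre. I let go only after the force reading showed it touching the dish floor.
- **Empty jars:** both are within about 1 mm of where the top camera first measured them. The last side view shows one upright; an arm link in the foreground hides most of the other, so I judged that one by its lid position from above.
- **Robot:** the gripper is open and clear of everything, with a force reading near zero, at about 18.6 s.
- **Disagreements and limits:** the first dish readings from the three cameras differed by about 7 mm, so I measured the dish again from its rim before lowering. The force readings vary by about 0.5 N. The load on the dish and the jar tilt were judged only from the weighing and the pictures.

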